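Load a varnished block through the drying cabinet's port and switch the fan

ROBOT

A 6-joint arm with a two-finger parallel gripper is mounted at the origin on a cart in front of the work surface, level with it; the furniture and walls round the work are solid. World frame = base frame: x ahead of the robot, y to its left, z up, the work surface at z = 0. Lengths are in mm, angles in rad, forces in N, time in s.
With the tool pointing down it reaches from about 350 to 975 mm from the base axis. Payload 7.1 kg.
Tool frame: the origin (TCP) lies midway between the tips of the shut fingers; the grasp point (between the pads) lies 19 mm behind it; z points along the fingers, y is the line along which they close (so a half turn about z gives the same grasp; the last joint's range is limited). The gripper opens to 88 mm and grips with 3 to 60 N. Pads are 20 mm wide; open, the fingers measure 115 mm over their backs; the gripper's body (75 mm by 178 mm) begins 61 mm behind the grasp point.
Start: joints at [1.291, 0.423, 1.63, -0, 1.089, -0.019], TCP at [161.127, 603.856, 188.975] pointing down, gripper open.
Joint ranges: [-3, 3], [-0.9, 2.11], [0.09, 2.58], [-1.31, 4.45], [0.11, 2.69], [-2.54, 2.54]. Speed limits (rad/s): [2.39, 2.39, 3.01, 3.14, 3.14, 3.14].

INTERFACE

Orientations are given as a rotation vector (axis times angle).
In Python, from workcell import ctrl gives the robot as it stands. The module is installed in compiled form; this text tells all that it offers.
- The arm moves only by the tool servo_tool, never from a script. Its argument "increments" is a list of rows, each a list of 7 numbers: the shift along the world's x, y, z in cm, then the turn, a rotation vector about the world's x, y, z in degrees, then the opening, from -1 (shut) to 1 (fully open). A call has 1 to 20 rows; each row is the pose to reach, as a shift and turn from the pose commanded when the call began; what a row does not reach only later rows make up. A row lasts 1/12 s, in which the tool goes at most 41.7 mm and 7.16 degrees, less where a joint would pass 70% of its speed; a pose out of reach is approached as far as the arm can. A call with a gripper value outside its range is refused whole. The fingers move at their own pace and stop on an object; the grip force is fixed at half the most. Time passes only in rows, so rows that repeat a pose let the fingers close. It gives the time, the measured TCP pose, the force, the opening and the grip force at its end, in the units of the state.
- ctrl.get_obs(): the state, without advancing time (a new reading comes with each control period).
- ctrl.get_image(name): name is "side" or "top"; returns a dict with "image" (480x640x3 uint8, red, green, blue), "fx", "fy", "cx", "cy" (pixels), "k1" (the pictures are not rectified: a ray, as slopes to the right and down, at radius r is drawn at 1 + k1 r^2 times it, then the intrinsics apply), "extrinsics" (4x4, takes a point from camera to world coordinates). Camera axes: x right, y up, looking along -z (the intrinsics and any distortion apply to the point x, -y, -z); pixel columns grow to the right and rows downward; lengths in mm; the calibration is good to about 2 mm. A picture is of the moment at which its call begins. There is no depth.
- ctrl.close_job(): hands the job in; it is judged then, once.
The state is a dict: "t": time; "qpos": joint angles; "qvel": joint speeds; "joint_torque": joint torques, N m; "ee_pos": TCP position; "orientation": TCP orientation; "ft_force": force on the tool from outside, world axes, zero at the start; "moment": the same for the moment, N m; "width": finger opening in mm; "grasp_force": force on a finger pad.
Only numpy, scipy, OpenCV 4.12 (cv2) and the standard library are available. Lean on these libraries where they do the work, as an engineer would, in place of code of your own. Each camera call takes 0.05 s, during which the arm holds its last target. There are 200 camera calls.

TASK

Take the tall wooden block out of the rack and pass it, lower end first, through the orange-rimmed port in the sloping front of the green drying cabinet, never letting block or gripper touch the rim or the sloping front plate: the varnish is fresh. Feel for the hidden springy foot inside, set the block down on it gently while still holding it, and leave the block lying wholly inside on its sloping bed. Then turn the selector on top of the cabinet clockwise to its third position without going past it, leaving the short block and the sanding block alone.

Things in the scene. Friction and masses are not known exactly. Their poses are not given: they have to be found in the camera images.
- tall_block_centre (a point): centre of the tall brown block, 42 x 22 x 100 mm, about 52 g, standing on end, its foot 14 mm deep in a rack pocket with 1 to 2 mm play. Site axes: y along the 100 mm length (up at the start), x along the 42 mm, z across the 22 mm. Top 50 mm above this point. Grip it across the 22 mm, 10 to 15 mm below the top at most: the gripper's body does not fit through the port.
- short_block_centre (a point): centre of the short brown block, 20 x 20 x 60 mm, standing on end in the other pocket, its centre 90 mm from the tall block's; leave it alone
- rack: fixed plywood rack 76 x 160 x 22 mm, origin at the centre of its underside; the two pockets (14 mm deep, floor 8 mm above the table) lie at y = -45 and +45 mm in its frame. The blocks' 22 mm (or 20 mm) thickness is along its y. Which block is in which pocket varies.
- cabinet: fixed green drying cabinet, 190 mm wide (y); its low front faces -x of its frame. Origin on the table below the port's centre; it reaches from x = -65 to +150 mm. The front wall is 95 mm high; from it a plate slopes up at 40 degrees to 205 mm height at x = +65 mm; behind that is a flat deck at 205 mm.
- port_plate: sloping front plate, 190 mm wide, 170 mm along the slope. Origin: centre of the port on the outer face of the orange rim, 150 mm above the table. z points outward, square to the plate (40 degrees from vertical, leaning to the front), x up the slope, y across. The port is 64 mm along x by 100 mm along y; rim 7 mm broad, 8 mm thick, 4 mm proud. Parts go in along -z.
- foot: holder of the hidden foot (origin and axes as those of port_plate). Its padded face, 54 x 40 mm, is square to the port's axis and lies anywhere from 102 to 112 mm below the rim's outer face; it differs from run to run and is not measured: feel for it. The pad is springy: 3 N per mm, 8 mm of travel; over about 10 N would mark the block.
- selector (a joint): angle of the rotary selector, rad, growing clockwise seen from above. It has four detents at 0, 0.5, 1.0 and 1.5 rad (first to fourth position) into which it snaps; it starts in the first or second. The third position is 1.0. Four white dots round it, growing in size, mark them. Turning takes under 0.1 N m.
- selector_grip (a point): grip point of the selector on its axis, on the cabinet's deck, 32 mm above the deck: a bar 42 mm long, 12 mm wide and 28 mm high whose top is 10 mm above this point, on a disc of 44 mm diameter whose top is 16 mm below it. The point's x axis runs along the bar, toward its red pointer, and turns with it.
- sand_block: loose brown sanding block 60 x 100 x 34 mm, a bystander, origin at the centre of its underside
- bed: sloping bed inside the cabinet (origin and axes as those of port_plate): its face is parallel to the port's axis, 26 mm from it on the -x (lower) side, from 38 to 133 mm deep, with low cheeks at y = +-21 mm beyond 87 mm depth. A block let go on the port's axis tips about 5 mm onto it.
Not all that is in view belongs to the job. Leave any pink, red or turquoise look-alike of the part that bears tall_block_centre alone.

How it is judged:
By the outcome, as a careful person would: the job done as asked, in the order asked, and still so for the second after the job is handed in, with the robot touching nothing.
It also fails if it takes over 64 s, if anything falls off the work surface, if the arm or the gripper's body presses on something with over 40 N, if the wrist force passes 120 N, or if a joint passes its speed limit or range.

## Working session

There is one attempt and no reset: what is moved stays moved. The work goes in short steps, Python scripts to look and compute and a tool call to move; the robot and the scene stay as the last step left them, time stands still between calls to the robot, and variables do not carry over. Pictures are saved under pics/ and viewed, at most 10 in all, crops included, and the job is handed in when it is done.

Besides the shell and the picture viewer there is one more tool, called as a command line: name --pt "numbers of a row" for each row, then --argument value for the rest. servo_tool: Moves the arm, as the interface text tells. Its arguments: {"type":"object","properties":{"increments":{"type":"array","items":{"type":"array","items":{"type":"number"}}}},"required":["increments"]}

```bash
mkdir -p pics; cat > h.py <<'E'
import numpy as np,cv2,json,pickle
from workcell import ctrl
def snap(n,tag):
    d=ctrl.get_image(n); cv2.imwrite(f'pics/{tag}.png',d['image'][:,:,::-1]); pickle.dump(d,open(f'pics/{tag}.pkl','wb')); return d
def load(tag): return pickle.load(open(f'pics/{tag}.pkl','rb'))
def ray(d,u,v):
    K=np.array([[d['fx'],0,d['cx']],[0,d['fy'],d['cy']],[0,0,1.]])
    p=cv2.undistortPoints(np.array([[[u,v]]],float),K,np.array([d['k1'],0,0,0.]))[0,0]
    E=np.array(d['extrinsics']); return E[:3,3],E[:3,:3]@np.array([p[0],-p[1],-1])
def onz(d,u,v,z):
    o,r=ray(d,u,v); return o+r*(z-o[2])/r[2]
def proj(d,P):
    E=np.array(d['extrinsics']); c=E[:3,:3].T@(np.array(P,float)-E[:3,3]); x,y=c[0]/-c[2],-c[1]/-c[2]
    f=1+d['k1']*(x*x+y*y); return np.array([d['cx']+d['fx']*x*f,d['cy']+d['fy']*y*f])
E
python3 - <<'E'
from h import *
for n in('top','side'):
    d=snap(n,n+'0'); print(n,d['fx'],d['cx'],d['cy'],d['k1']); print(np.round(d['extrinsics'],3))
o=ctrl.get_obs(); print(o)
E
```

```text
top 440.7441599972623 319.1717400027919 237.28126101413395 -0.04085291632735967
[[-2.300000e-02  9.850000e-01 -1.730000e-01  4.594820e+02]
 [-1.000000e+00 -2.200000e-02  7.000000e-03  6.185300e+01]
 [ 3.000000e-03  1.730000e-01  9.850000e-01  1.051595e+03]
 [ 0.000000e+00  0.000000e+00  0.000000e+00  1.000000e+00]]
side 520.3929254596449 322.1175392590662 230.1520976485454 -0.0991880674597149
[[ 8.24000e-01  2.71000e-01 -4.97000e-01  1.53307e+02]
 [-5.66000e-01  3.69000e-01 -7.37000e-01 -6.30417e+02]
 [-1.70000e-02  8.89000e-01  4.57000e-01  5.75656e+02]
 [ 0.00000e+00  0.00000e+00  0.00000e+00  1.00000e+00]]
{'t': 0.1, 'qpos': array([ 1.29101819e+00,  4.23755173e-01,  1.63060894e+00, -1.86453134e-05,
        1.08862817e+00, -1.90192672e-02]), 'qvel': array([ 7.43691744e-05, -1.99051796e-04, -2.09804000e-03,  6.68954671e-04,
        8.30471408e-04, -1.91833615e-04]), 'joint_torque': array([-1.96866049e-04, -5.45616460e+01, -2.74324018e+01,  6.46028691e-02,
        1.87320571e-02, -5.67540451e-05]), 'ee_pos': array([160.97154896, 603.33641789, 188.2870743 ]), 'orientation': array([-4.08401066e-01, -3.11473946e+00,  2.17776944e-03]), 'ft_force': array([-0.27215481,  0.04880117, -0.38814352]), 'moment': array([ 0.00326918, -0.03467276,  0.04595239]), 'grasp_force': 0.0, 'width': 88.03369947815449}
```

View pics/top0.png

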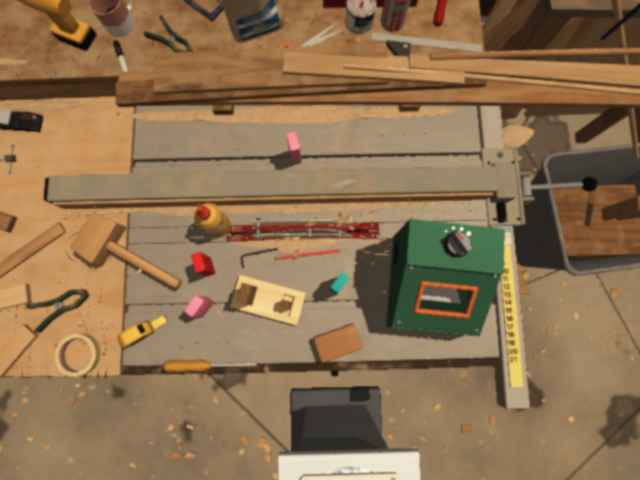

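View pics/side0.png

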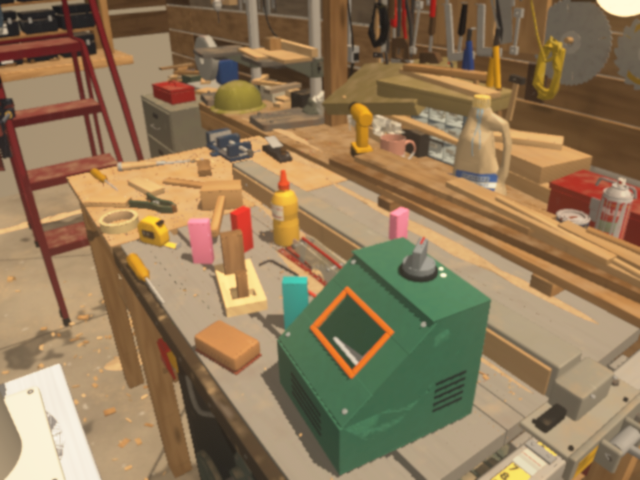

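The top view shows the rack at about (268,300), with the tall brown block in its left pocket (~(243,290)) and the short one at (285,305). The cabinet is at (447,277), the selector at (458,243) and the sanding block at (337,343). Look-alikes are pink (198,306), pink (293,147), red (203,264) and turquoise (340,283). In the side view the tall brown block is at (232,250) in the far pocket and the short one at (241,283). Only the brown block in the rack fits the description. I'll confirm it in an enlarged crop.

```bash
python3 - <<'E'
from h import *
t=load('top0')['image'];s=load('side0')['image']
c=lambda im,u,v,w,h:cv2.resize(im[v:v+h,u:u+w],(400,300),interpolation=cv2.INTER_CUBIC)
m=np.vstack([np.hstack([c(t,225,265,88,66),c(s,195,220,88,110)]),np.hstack([c(t,380,215,136,130)[:, :],c(s,270,230,230,172)])])
cv2.imwrite('pics/crop1.png',m[:,:,::-1])
E
```

```text
(no output)
```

View pics/crop1.png

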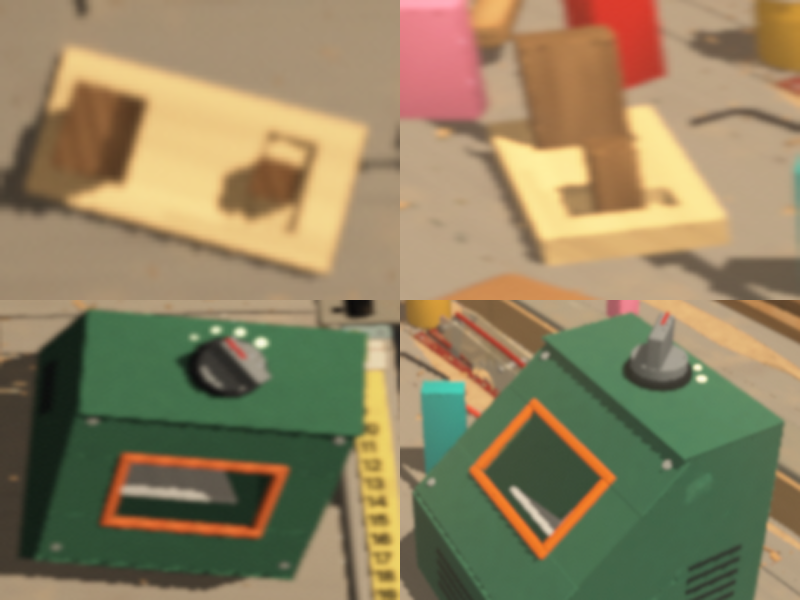

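The crop confirms it: the tall brown 42×22 block is in the left (far) pocket, the short one is in the right pocket, and the look-alikes stand outside the rack. The port rim, selector bar (red pointer) and four dots are all clear. Next I'll measure by masks and rays.

```bash
cat > meas.py <<'E'
from h import *
np.set_printoptions(precision=1,suppress=True)
def quad(mask):
    cs,_=cv2.findContours(mask,cv2.RETR_EXTERNAL,cv2.CHAIN_APPROX_NONE); c=max(cs,key=cv2.contourArea)
    h=cv2.convexHull(c); 
    for e in np.arange(2,12,.5):
        q=cv2.approxPolyDP(h,e,True)[:,0].astype(float)
        if len(q)<=4: break
    # refine: fit line on contour pts near each side
    P=c[:,0].astype(float); L=[]
    for i in range(len(q)):
        a,b=q[i],q[(i+1)%len(q)]; d=(b-a)/np.linalg.norm(b-a); r=P-a; s=r@d; n=abs(r[:,0]*d[1]-r[:,1]*d[0])
        S=P[(n<2.5)&(s>.12*np.linalg.norm(b-a))&(s<.88*np.linalg.norm(b-a))]
        vx,vy,x,y=cv2.fitLine(S.astype(np.float32),cv2.DIST_HUBER,0,.01,.01).ravel(); L.append(np.cross([x,y,1],[x+vx,y+vy,1]))
    out=[]
    for i in range(len(q)):
        p=np.cross(L[i-1],L[i]); out.append(p[:2]/p[2])
    return np.array(out),cv2.contourArea(c)
def tri(r1,r2):
    A=[];b=[]
    for o,r in(r1,r2):
        r=r/np.linalg.norm(r);M=np.eye(3)-np.outer(r,r);A.append(M);b.append(M@o)
    x=np.linalg.lstsq(np.vstack(A),np.hstack(b),rcond=None)[0]
    return x,[np.linalg.norm(M@x-q) for M,q in zip(A,b)]
E
python3 - <<'E'
from meas import *
t=load('top0');s=load('side0')
Q={}
for n,d in(('t',t),('s',s)):
    hsv=cv2.cvtColor(d['image'],cv2.COLOR_RGB2HSV); m=cv2.inRange(hsv,(4,170,140),(16,255,255))
    k=np.zeros_like(m)
    if n=='t':k[275:325,405:485]=1
    else:k[280:385,300:400]=1
    Q[n],a=quad(m*k); print('rim',n,Q[n].tolist(),a)
# rack
hsv=cv2.cvtColor(t['image'],cv2.COLOR_RGB2HSV)
print('rack px hsv',hsv[300,265],hsv[320,295],hsv[292,318],hsv[345,337])
m=cv2.inRange(hsv,(12,70,170),(30,170,255));k=np.zeros_like(m);k[265:335,222:315]=1
q,a=quad(m*k);print('rack',q,a); R=np.array([onz(t,*p,22) for p in q]);print(R, R.mean(0))
e=np.linalg.norm(np.roll(R,-1,0)-R,axis=1);print(e)
# dots
g=(cv2.inRange(hsv,(0,0,170),(180,70,255)));k=np.zeros_like(g);k[220:250,435:480]=1
n,l,st,c=cv2.connectedComponentsWithStats(g*k)
for i in range(1,n):print('dot',st[i,4],c[i],onz(t,*c[i],205))
r=cv2.inRange(hsv,(0,90,120),(8,255,255))|cv2.inRange(hsv,(172,90,120),(180,255,255));n,l,st,c=cv2.connectedComponentsWithStats(r*k)
for i in range(1,n):print('red',st[i,4],c[i],onz(t,*c[i],247))
for n,d in(('t',t),('s',s)):print(n,[ [int(v) for v in p] for p in Q[n]])
E
```

```text
rim t [[422.2822008139464, 281.2409875454818], [477.64482950937366, 286.98736783807936], [467.5639140396725, 317.29835369045503], [414.23013322435844, 311.8866133469975]] 1706.5
rim s [[346.8069473518818, 286.3353391721908], [393.72370151345547, 331.4290423149148], [350.5839874061948, 378.4050845445997], [309.38089916044237, 327.296906914086]] 3870.0
rack px hsv [ 20 109 241] [ 20 113 238] [16 79 68] [ 13 158 176]
rack [[235.6 272.5]
 [307.3 290.9]
 [297.6 324.9]
 [243.8 310.1]] 1973.0
[[561.3 252.   22. ]
 [514.9  84.8  22. ]
 [437.6 108.6  22. ]
 [474.  232.4  22. ]] [496.9 169.5  22. ]
[173.5  80.9 129.   89.5]
dot 9 [452.9 227.7] [ 621.9 -207.7  205. ]
dot 14 [461.3 228.5] [ 619.8 -224.2  205. ]
dot 4 [445.5 230.5] [ 616.5 -192.6  205. ]
dot 20 [468.1 233.1] [ 610.5 -237.   205. ]
dot 1 [463. 237.] [ 602.8 -226.3  205. ]
dot 2 [464.  239.5] [ 597.8 -227.9  205. ]
red 28 [459.8 235.7] [ 598.3 -206.1  247. ]
t [[422, 281], [477, 286], [467, 317], [414, 311]]
s [[346, 286], [393, 331], [350, 378], [309, 327]]
```

```bash
python3 - <<'E'
from meas import *
t=load('top0');s=load('side0')
T=[[422.28,281.24],[477.64,286.99],[467.56,317.3],[414.23,311.89]];S=[[346.8,286.3],[393.7,331.4],[350.6,378.4],[309.4,327.3]]
P=[]
for a,b in zip(T,S):
    x,r=tri(ray(t,*a),ray(s,*b));P.append(x);print(x,r)
P=np.array(P);C=P.mean(0);print('centre',C)
ys=(P[0]+P[3]-P[1]-P[2])/2;xs=(P[0]+P[1]-P[2]-P[3])/2;print('y',ys,np.linalg.norm(ys),'x',xs,np.linalg.norm(xs))
print('yaw from y',np.degrees(np.arctan2(-ys[0],ys[1])),'from x',np.degrees(np.arctan2(xs[1],xs[0])))
for n,im in(('t',[[239.3,274.9],[306.4,292.5],[296.5,324.8],[231.2,307.9]]),):
    R=np.array([onz(t,*p,22) for p in im]);print('rack top',R[:,:2].tolist(),R.mean(0),np.linalg.norm(np.roll(R,-1,0)-R,axis=1))
R=np.array([onz(s,*p,22) for p in [[214.8,271.3],[267.2,298.8],[227.6,308]]]);print('rack side',R)
# tall block top corners in side view z=108: crop (515,40),(615,30),(632,140?)
for p in [[220.3,234.5],[242.3,231.5]]:print('tall side',onz(s,*p,108))
# dots circle
D=np.array([[616.5,-192.6],[621.9,-207.7],[619.8,-224.2],[610.5,-237]])
A=np.c_[2*D,np.ones(4)];c=np.linalg.lstsq(A,(D**2).sum(1),rcond=None)[0];print('sel centre',c[:2],np.sqrt(c[2]+c[:2]@c[:2]))
y=np.arctan2(xs[1],xs[0]);
for off in(95,107.5,110):print(off,C[:2]+off*np.array([np.cos(y),np.sin(y)]))
E
```

```text
[ 519.6 -147.   176. ] [np.float64(0.8450810132047714), np.float64(0.8450810132049358)]
[ 506.4 -258.5  174.2] [np.float64(0.2540733964910149), np.float64(0.2540733964917651)]
[ 446.8 -250.5  124.1] [np.float64(0.3524355888983523), np.float64(0.35243558889783805)]
[ 460.5 -138.6  126.2] [np.float64(0.16523942525754176), np.float64(0.16523942525656823)]
centre [ 483.3 -198.6  150.1]
y [ 13.4 111.7   1.9] 112.48995723334724 x [59.3 -8.2 50. ] 78.03865341832775
yaw from y -6.846799278285662 from x -7.868078270945058
rack top [[555.5361895676452, 243.28237890423569], [511.2155938466122, 87.06176067373235], [437.9551615782572, 111.11663977673469], [479.53081027190564, 261.5185617198189]] [496.1 175.7  22. ] [162.4  77.1 156.   78.2]
rack side [[474.8 241.   22. ]
 [514.4  92.7  22. ]
 [441.  109.1  22. ]]
tall side [490.5 226.4 108. ]
tall side [531.4 212.2 108. ]
sel centre [ 588.4 -211.5] 33.83651435587083
95 [ 577.4 -211.7]
107.5 [ 589.8 -213.4]
110 [ 592.3 -213.7]
```

```bash
python3 - <<'E'
from meas import *
c0=np.array([508.2,219.0]);a=np.radians(-15.6);X=np.array([np.cos(a),np.sin(a)]);Y=np.array([-X[1],X[0]])
out=[]
for n,b in(('top0',(215,255,88,66)),('side0',(190,215,88,66))):
    d=load(n);u,v,w,h=b;im=cv2.resize(d['image'][v:v+h,u:u+w],(w*6,h*6),interpolation=cv2.INTER_CUBIC)
    for z in(108,22):
        q=[proj(d,[*(c0+sx*21*X+sy*11*Y),z]) for sx,sy in((1,1),(1,-1),(-1,-1),(-1,1))]
        q=((np.array(q)+.5-[u,v])*6-.5).round().astype(np.int32);cv2.polylines(im,[q],True,(255,0,0) if z==108 else (0,0,255),1)
    out.append(im)
cv2.imwrite('pics/chk.png',np.vstack(out)[:,:,::-1][:, :])
print(np.vstack(out).shape)
t=load('top0')
for nm,p,z in(('red',(203,264),60),('pink',(198,306),60),('turq',(340,283),60),('sand',(337,343),34)):print(nm,onz(t,*p,z))
E
```

```text
(792, 528, 3)
red [578.4 319.2  60. ]
pink [484.4 328.5  60. ]
turq [528.8  10.3  60. ]
sand [395.7  19.9  34. ]
```

```bash
python3 -c "
import cv2;i=cv2.imread('pics/chk.png');cv2.imwrite('pics/chk2.png',cv2.resize(i,(400,600)))"
```

```text
(no output)
```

View pics/chk2.png

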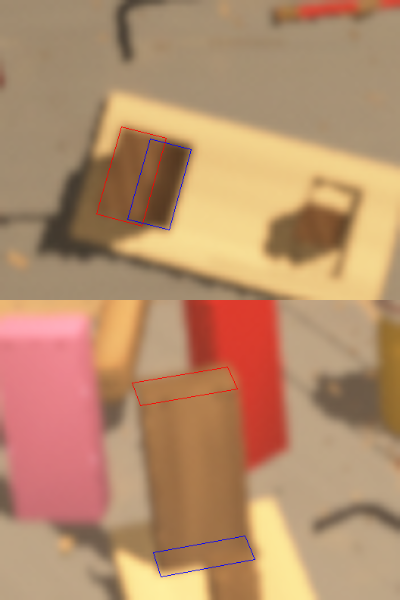

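The overlay matches the tall block in both views, within about 2 mm, so I'm moving above it.

servo_tool --pt "34.8 -38.5 0 0 0 -0.6 1" --pt "34.8 -38.5 0 0 0 -0.6 1" --pt "34.8 -38.5 0 0 0 -0.6 1" --pt "34.8 -38.5 0 0 0 -0.6 1" --pt "34.8 -38.5 0 0 0 -0.6 1" --pt "34.8 -38.5 0 0 0 -0.6 1" --pt "34.8 -38.5 0 0 0 -0.6 1" --pt "34.8 -38.5 0 0 0 -0.6 1" --pt "34.8 -38.5 0 0 0 -0.6 1" --pt "34.8 -38.5 0 0 0 -0.6 1" --pt "34.8 -38.5 0 0 0 -0.6 1" --pt "34.8 -38.5 0 0 0 -0.6 1" --pt "34.8 -38.5 0 0 0 -0.6 1" --pt "34.8 -38.5 0 0 0 -0.6 1" --pt "34.8 -38.5 0 0 0 -0.6 1" --pt "34.8 -38.5 0 0 0 -0.6 1" --pt "34.8 -38.5 0 0 0 -0.6 1" --pt "34.8 -38.5 0 0 0 -0.6 1"

```text
t: 1.6
ee_pos: [508.2, 219.9, 188.9]
orientation: [-0.422, -3.113, 0.0]
ft_force: [-0.5, -0.2, 0.4]
width: 87.5
grasp_force: 0.0
```

servo_tool --pt "0 0 -2 0 0 0 0.4" --pt "0 0 -4 0 0 0 0.3" --pt "0 0 -6 0 0 0 0.2" --pt "0 0 -8 0 0 0 0.2" --pt "0 0 -10 0 0 0 0.2" --pt "0 0 -11.2 0 0 0 0.2" --pt "0 0 -11.2 0 0 0 0.2" --pt "0 0 -11.2 0 0 0 0.2" --pt "0 0 -11.2 0 0 0 0" --pt "0 0 -11.2 0 0 0 -0.2" --pt "0 0 -11.2 0 0 0 -0.4" --pt "0 0 -11.2 0 0 0 -0.6" --pt "0 0 -11.2 0 0 0 -1" --pt "0 0 -11.2 0 0 0 -1" --pt "0 0 -11.2 0 0 0 -1" --pt "0 0 -11.2 0 0 0 -1"

```text
t: 2.93
ee_pos: [509.2, 218.8, 77.0]
orientation: [0.425, 3.113, 0.0]
ft_force: [0.1, 0.6, -0.4]
width: 2.9
grasp_force: 0.0
```

```bash
python3 -c "
from h import *
snap('top','t1');snap('side','s1');o=ctrl.get_obs();print(o['ee_pos'],o['width'],o['grasp_force'],o['ft_force'])
a=load('t1')['image'][200:380,140:380];b=load('s1')['image'][170:350,140:380]
cv2.imwrite('pics/v1.png',cv2.resize(np.hstack([a,b]),(800,300))[:,:,::-1])"
```

```text
[509.13567395 218.8361081   76.95836093] 0.23458882926420255 0.0 [ 0.19215081 -0.39029239  0.71969952]
```

View pics/v1.png

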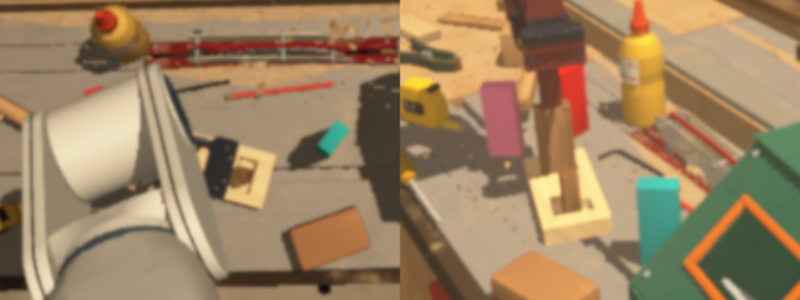

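```bash
python3 -c "
from h import *
b=load('s1')['image'][165:320,175:315];a=load('side0')['image'][165:320,175:315]
cv2.imwrite('pics/v2.png',cv2.resize(np.hstack([a,b]),(800,443),interpolation=cv2.INTER_CUBIC)[:,:,::-1])
d=load('s1');print(proj(d,[509,219,77])-[175,165])"
```

```text
[57.01971455 82.14921959]
```

View pics/v2.png

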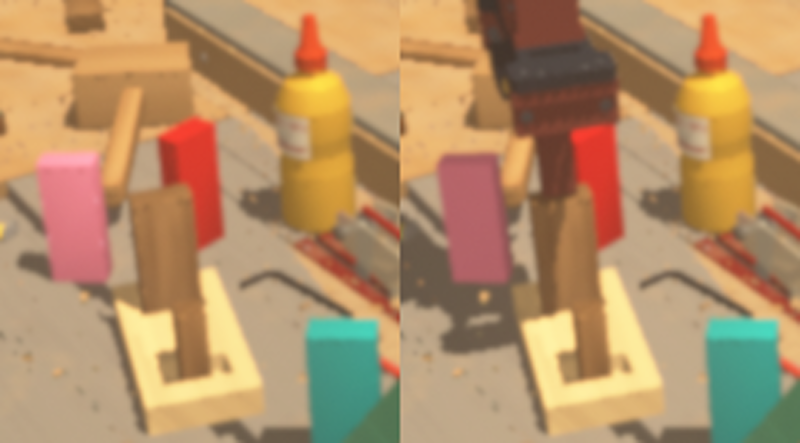

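The fingers shut on nothing although the block still stands where it was: closed fingers at about (558,160), block at (565,250) in the crop. The visible fingers end right at the block's top edge, so I'm checking the gripper geometry against the block.

```bash
python3 -c "
from h import *
np.set_printoptions(precision=1,suppress=True)
o=ctrl.get_obs();print(o['t'],o['ee_pos'],o['width'],o['grasp_force'],o['orientation'],o['qpos'])
d=snap('side','s2')
f=lambda P:((proj(d,P)-[190,160])*6)
for z in (77,96,108,138,157,170):print(z,f([509.1,218.8,z]))
cv2.imwrite('pics/v3.png',cv2.resize(d['image'][160:260,190:290],(600,600),interpolation=cv2.INTER_CUBIC)[:,:,::-1])"
```

```text
3.0333 [509.1 218.8  77. ] 0.23458882926420255 0.0 [-0.4 -3.1 -0. ] [ 0.4  0.5  1.9  0.   0.8 -0.9]
77 [252.7 523. ]
96 [247.1 472.5]
108 [243.5 440.1]
138 [234.5 357.6]
157 [228.7 304.2]
170 [224.7 267.2]
```

View pics/v3.png

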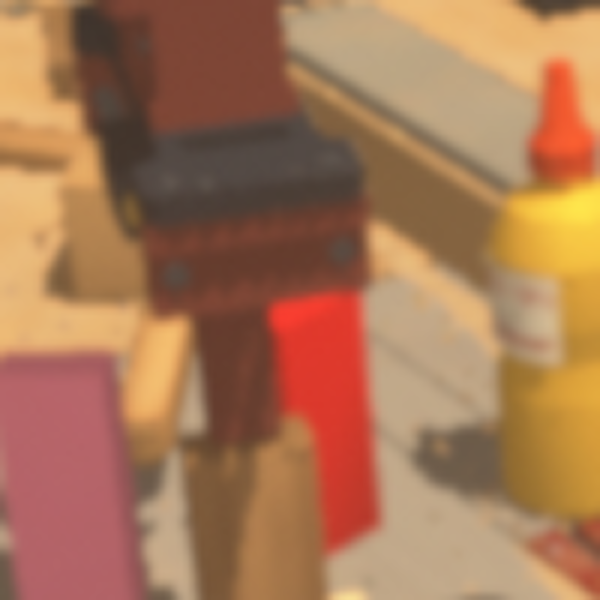

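servo_tool --pt "0 0 0 0 0 0 0.2" --pt "0 0 0 0 0 0 0.2" --pt "0 0 0 0 0 0 0.2" --pt "0 0 0 0 0 0 0.2" --pt "0 0 0 0 0 0 0.2"

```text
t: 3.5
ee_pos: [509.1, 218.9, 77.0]
orientation: [-0.425, -3.113, 0.0]
ft_force: [0.0, 0.2, 0.2]
width: 30.3
grasp_force: 0.0
```

```bash
python3 -c "
from h import *
np.set_printoptions(precision=1,suppress=True)
o=ctrl.get_obs();print(o['t'],o['ee_pos'],o['width'],o['grasp_force'],o['ft_force'])
d=snap('side','s3');t=snap('top','t3')
a=cv2.resize(d['image'][160:310,180:280],(400,600),interpolation=cv2.INTER_CUBIC);b=cv2.resize(t['image'][235:355,200:280],(400,600),interpolation=cv2.INTER_CUBIC)
cv2.imwrite('pics/v4.png',np.hstack([a,b])[:,:,::-1])"
```

```text
3.5 [509.1 218.9  77. ] 30.30862341318563 0.0 [0.  0.2 0.2]
```

View pics/v4.png

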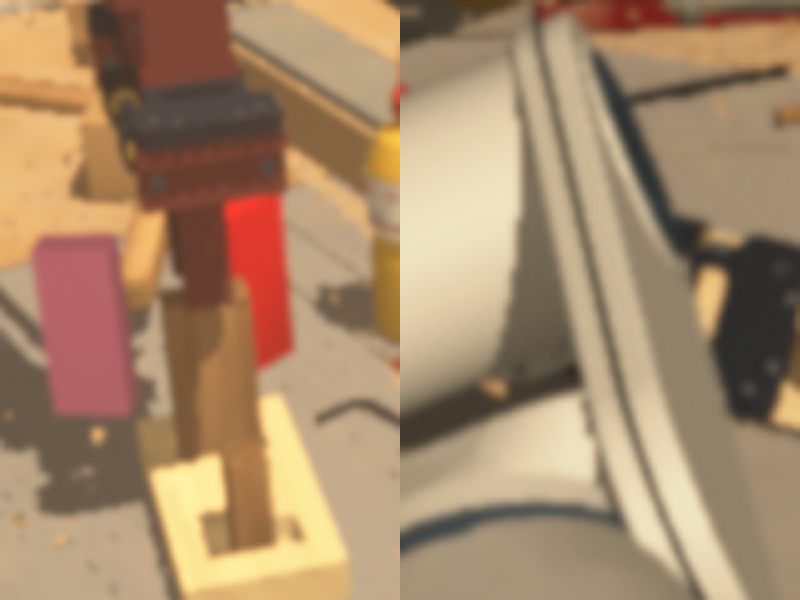

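```bash
python3 -c "
from h import *
np.set_printoptions(precision=1,suppress=True)
d=load('s3');Y=np.array([.269,.963])
for off in(-15,-28):
  for z in(77,100,110,120,130):print(off,z,((proj(d,[*(np.array([509.1,218.9])+off*Y),z])-[180,160])*4))
import pickle
for n in('side0','s1','s3'):
  e=load(n)['extrinsics'];print(np.array(e)[:3,3])
"
```

```text
-15 77 [213.7 362.5]
-15 100 [209.2 321.3]
-15 110 [207.2 303.1]
-15 120 [205.2 284.7]
-15 130 [203.2 266.2]
-28 77 [218.5 374.9]
-28 100 [214.  333.3]
-28 110 [212. 315.]
-28 120 [210.  296.5]
-28 130 [208.  277.8]
[ 153.3 -630.4  575.7]
[ 153.3 -630.4  575.7]
[ 153.3 -630.4  575.7]
```

The near finger's tip draws at z≈112, over the block's top, so the tool really sits about 35 mm higher than reported. Going down 35 mm with open fingers is safe either way: the body stays above the block and the tips above the rack.

servo_tool --pt "0 0 0 0 0 0 0.3" --pt "0 0 0 0 0 0 0.3" --pt "0 0 0 0 0 0 0.3" --pt "0 0 0 0 0 0 0.3" --pt "0 0 -0.5 0 0 0 0.3" --pt "0 0 -1 0 0 0 0.3" --pt "0 0 -1.5 0 0 0 0.3" --pt "0 0 -2 0 0 0 0.3" --pt "0 0 -2 0 0 0 0.3"

```text
t: 4.35
ee_pos: [508.2, 218.5, 55.6]
orientation: [-0.424, -3.111, 0.002]
ft_force: [-0.0, -0.1, -0.3]
width: 56.7
grasp_force: 0.0
```

servo_tool --pt "0 0 -0.5 0 0 0 0.3" --pt "0 0 -1 0 0 0 0.3" --pt "0 0 -1.5 0 0 0 0.3" --pt "0 0 -1.5 0 0 0 -1" --pt "0 0 -1.5 0 0 0 -1" --pt "0 0 -1.5 0 0 0 -1" --pt "0 0 -1.5 0 0 0 -1" --pt "0 0 -1.5 0 0 0 -1" --pt "0 0 -1.5 0 0 0 -1" --pt "0 0 -1.5 0 0 0 -1"

```text
t: 5.18
ee_pos: [509.3, 218.9, 42.2]
orientation: [0.425, 3.112, 0.0]
ft_force: [-0.9, -0.9, 0.3]
width: 21.9
grasp_force: 30.0
```

Gripped at 21.9 mm with 30 N. Lifting now.

servo_tool --pt "0 0 0.7 0 0 0 -1" --pt "0 0 1.5 0 0 0 -1" --pt "0 0 3 0 0 0 -1" --pt "0 0 5 0 0 0 -1" --pt "0 0 8 0 0 0 -1" --pt "0 0 11 0 0 0 -1" --pt "0 0 14 0 0 0 -1" --pt "0 0 17 0 0 0 -1" --pt "0 0 20 0 0 0 -1" --pt "0 0 22 0 0 0 -1" --pt "0 0 22 0 0 0 -1" --pt "0 0 22 0 0 0 -1"

```text
t: 6.18
ee_pos: [509.5, 219.0, 263.5]
orientation: [0.424, 3.11, 0.002]
ft_force: [-0.5, 0.6, -1.3]
width: 21.9
grasp_force: 30.0
```

```bash
python3 -c "
from scipy.spatial.transform import Rotation as R
import numpy as np
R0=R.from_rotvec([0.424,3.11,0.002])
p=np.radians(-7.1);Y=np.array([-np.sin(p),np.cos(p),0]);zp=np.array([-np.cos(p)*np.sin(np.radians(40)),-np.sin(p)*np.sin(np.radians(40)),np.cos(np.radians(40))])
Z=-zp;T=R.from_matrix(np.c_[np.cross(Y,Z),Y,Z]);print((T*R0.inv()).as_rotvec(degrees=True),T.as_rotvec(),zp)
for a in(.25,.5,.75):print()
"
```

```text
[ -7.91300968 -39.09136769   8.05145951] [ 0.15134606  2.4395468  -0.05508546] [-0.63785867  0.0794495   0.76604444]
```

servo_tool --pt "-1.1 -4 1 0 0 0 -1" --pt "-2.2 -8 2 0 0 0 -1" --pt "-3.3 -12 2 0 0 0 -1" --pt "-4.4 -16 2 0 0 0 -1" --pt "-5.5 -20 2 0 0 0 -1" --pt "-6.6 -24 2 -0.8 -3.9 0.8 -1" --pt "-7.7 -28 2 -1.6 -7.8 1.6 -1" --pt "-8.8 -31 2 -2.4 -11.7 2.4 -1" --pt "-9.9 -34 2 -3.2 -15.6 3.2 -1" --pt "-11 -37 2 -4 -19.5 4 -1" --pt "-11.5 -39 2 -4.8 -23.4 4.8 -1" --pt "-11.5 -40.7 1 -5.6 -27.3 5.6 -1" --pt "-11.5 -40.7 0 -6.4 -31.2 6.4 -1" --pt "-11.5 -40.7 -0.6 -7.2 -35.1 7.2 -1" --pt "-11.5 -40.7 -0.6 -7.9 -39.1 8 -1" --pt "-11.5 -40.7 -0.6 -7.9 -39.1 8 -1" --pt "-11.5 -40.7 -0.6 -7.9 -39.1 8 -1" --pt "-11.5 -40.7 -0.6 -7.9 -39.1 8 -1"

```text
t: 7.68
ee_pos: [403.7, -168.0, 270.9]
orientation: [0.18, 2.472, -0.086]
ft_force: [0.3, -0.1, -0.4]
width: 22.0
grasp_force: 30.0
```

```bash
python3 - <<'E'
from meas import *
o=ctrl.get_obs();print(o['t'],o['ee_pos'],o['orientation'],o['width'],o['qpos'],o['ft_force'])
t=snap('top','t5');s=snap('side','s5')
a=s['image'][150:400,220:480];b=t['image'][200:350,340:500]
cv2.imwrite('pics/v5.png',np.hstack([cv2.resize(a,(416,400),interpolation=cv2.INTER_CUBIC),cv2.resize(b,(384,400),interpolation=cv2.INTER_CUBIC)])[:,:,::-1])
E
```

```text
7.6833 [ 403.7 -168.   270.9] [ 0.2  2.5 -0.1] 22.035136295208222 [-0.6 -0.3  2.4  0.6  0.5 -2.5] [ 0.3 -0.1 -0.4]
```

View pics/v5.png

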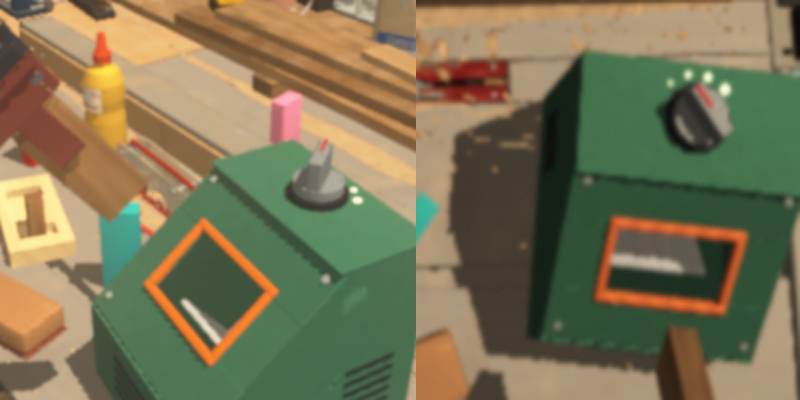

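The tilted grasp is seen at (110,190) in the side crop and the block's lower end at (690,330) in the top crop. The wrist sits at its limit (q6 = −2.5), so the pose was not reached. I'll make a half turn about the tool axis (same grasp) in two calls.

```bash
python3 -c "
from h import *
from scipy.spatial.transform import Rotation as R
o=ctrl.get_obs();A=R.from_rotvec(o['orientation']);z=A.as_matrix()[:,2];print('toolz',z, o['qpos'].round(3))
for a in(7,14,30,60,90,120,130):print(a,(a*z).round(1))
p=np.radians(-7.1);Y=np.array([-np.sin(p),np.cos(p),0]);c,s=np.cos(np.radians(40)),np.sin(np.radians(40));Z=-np.array([-np.cos(p)*s,-np.sin(p)*s,c])
T=R.from_matrix(np.c_[np.cross(-Y,Z),-Y,Z]);print(T.as_rotvec(),(T*A.inv()).as_rotvec(degrees=True))
"
```

```text
toolz [ 0.60850818 -0.10694349 -0.78630839] [-0.644 -0.252  2.365  0.623  0.5   -2.541]
7 [ 4.3 -0.7 -5.5]
14 [  8.5  -1.5 -11. ]
30 [ 18.3  -3.2 -23.6]
60 [ 36.5  -6.4 -47.2]
90 [ 54.8  -9.6 -70.8]
120 [ 73.  -12.8 -94.4]
130 [  79.1  -13.9 -102.2]
[ 2.90739105 -0.18037046  1.0582038 ] [ 111.81744308  -16.73826476 -139.24708147]
```

servo_tool --pt "-0.5 0 1 4.3 -0.7 -5.5 -1" --pt "-1 0 1.5 8.5 -1.5 -11 -1" --pt "-1 0 2 12.8 -2.2 -16.5 -1" --pt "-1 0 2 17 -3 -22 -1" --pt "-1 0 2 21.3 -3.7 -27.5 -1" --pt "-1 0 2 25.6 -4.5 -33 -1" --pt "-1 0 2 29.8 -5.2 -38.5 -1" --pt "-1 0 2 34 -6 -44 -1" --pt "-1 0 2 38.3 -6.7 -49.5 -1" --pt "-1 0 2 42.6 -7.5 -55 -1" --pt "-1 0 2 46.9 -8.2 -60.5 -1" --pt "-1 0 2 51.1 -9 -66.1 -1" --pt "-1 0 2 55.4 -9.7 -71.6 -1" --pt "-1 0 2 55.4 -9.7 -71.6 -1"

```text
t: 8.95
ee_pos: [394.1, -168.3, 291.3]
orientation: [1.967, 1.659, 0.569]
ft_force: [0.0, 0.4, -1.1]
width: 21.9
grasp_force: 30.0
```

```bash
cat > goal.py <<'E'
import sys
from h import *
from scipy.spatial.transform import Rotation as R
np.set_printoptions(precision=2,suppress=True)
o=ctrl.get_obs();A=R.from_rotvec(o['orientation'])
p=np.radians(-7.1);Y=np.array([-np.sin(p),np.cos(p),0]);c,s=np.cos(np.radians(40)),np.sin(np.radians(40));zp=np.array([-np.cos(p)*s,-np.sin(p)*s,c])
T=R.from_matrix(np.c_[np.cross(-Y,-zp),-Y,-zp])
xp=np.array([np.cos(p)*c,np.sin(p)*c,s]);C=np.array([483.3,-198.6,150.])
d=o['ee_pos']-C
print('t',o['t'],'ee',o['ee_pos'],'q',o['qpos'],'F',o['ft_force'],'w',o['width'])
print('turn',(T*A.inv()).as_rotvec(degrees=True),'port xyz of ee',d@xp,d@Y,d@zp)
E
python3 goal.py
```

```text
t 8.95 ee [ 394.05 -168.28  291.28] q [-0.67 -0.31  2.35  0.57  0.58 -0.9 ] F [ 0.    0.39 -1.09] w 21.8983887196721
turn [ 55.73  -9.88 -67.48] port xyz of ee 20.098366181166128 19.06055560143827 167.56401345552806
```

servo_tool --pt "0 0 0 4.3 -0.8 -5.2 -1" --pt "0 0 0 8.6 -1.5 -10.4 -1" --pt "0 0 0 12.9 -2.3 -15.6 -1" --pt "0 0 0 17.1 -3 -20.8 -1" --pt "0 0 0 21.4 -3.8 -26 -1" --pt "0 0 0 25.7 -4.6 -31.1 -1" --pt "0 0 0 30 -5.3 -36.3 -1" --pt "0 0 0 34.3 -6.1 -41.5 -1" --pt "0 0 0 38.6 -6.8 -46.7 -1" --pt "0 0 0 42.9 -7.6 -51.9 -1" --pt "-0.3 -1 -1 47.2 -8.4 -57.1 -1" --pt "-0.6 -1.8 -2 51.4 -9.1 -62.3 -1" --pt "-0.6 -1.8 -2.6 55.7 -9.9 -67.5 -1" --pt "-0.6 -1.8 -2.6 55.7 -9.9 -67.5 -1" --pt "-0.6 -1.8 -2.6 55.7 -9.9 -67.5 -1"

```text
t: 10.2
ee_pos: [387.6, -186.1, 264.9]
orientation: [2.906, -0.167, 1.054]
ft_force: [0.3, -0.6, -0.9]
width: 21.9
grasp_force: 30.0
```

```bash
python3 goal.py; python3 - <<'E'
from meas import *
t=snap('top','t6');s=snap('side','s6')
# change masks vs initial pictures
C=np.array([483.3,-198.6,150]);zp=np.array([-.638,.0794,.766]);
for nm in('top','side'):
    d=load(nm[0]+'6');a=d['image'];b=load(nm+'0')['image']
    hsv=cv2.cvtColor(a,cv2.COLOR_RGB2HSV)
    for k in(0,81,100,150,200):print(nm,k,proj(d,C+k*zp).round(0),end=' ')
    p=proj(d,C+110*zp).astype(int);print(hsv[p[1],p[0]])
E
```

```text
t 10.2 ee [ 387.63 -186.09  264.86] q [-0.8  -0.23  2.39  0.84  0.57  0.26] F [ 0.33 -0.56 -0.88] w 21.92344710254149
turn [ 0.36 -0.13 -0.38] port xyz of ee -0.07920369231852882 0.5935247606973268 150.00666440963803
top 0 [445. 300.] top 81 [453. 326.] top 100 [455. 333.] top 150 [461. 353.] top 200 [467. 375.] [ 14 153 100]
side 0 [349. 329.] side 81 [312. 302.] side 100 [302. 294.] side 150 [275. 274.] side 200 [246. 251.] [ 20  98 151]
```

```bash
python3 - <<'E'
from meas import *
C=np.array([483.3,-198.6,150]);zp=np.array([-.638,.0794,.766]);xp=np.array([.760,-.0947,.643]);Y=np.array([.1236,.9923,0])
out=[]
for nm,(u,v) in(('top',(405,270)),('side',(225,215))):
    d=load(nm[0]+'6');a=d['image'];b=load(nm+'0')['image']
    hsv=cv2.cvtColor(a,cv2.COLOR_RGB2HSV);df=cv2.absdiff(a,b).max(2)
    m=((df>18)&(hsv[...,0]>=8)&(hsv[...,0]<=24)&(hsv[...,1]>70)).astype(np.uint8);m=cv2.morphologyEx(m,cv2.MORPH_OPEN,np.ones((3,3)))
    n,l,st,c=cv2.connectedComponentsWithStats(m);p=proj(d,C+105*zp).astype(int);i=l[p[1],p[0]];print(nm,i,st[i])
    if i:
        cs,_=cv2.findContours((l==i).astype(np.uint8),0,cv2.CHAIN_APPROX_NONE);h=cv2.approxPolyDP(cv2.convexHull(max(cs,key=len)),1.5,True)[:,0];print(h.tolist())
    im=cv2.resize(a[v:v+150,u:u+100],(400,600),interpolation=cv2.INTER_CUBIC)
    f=lambda P:tuple(int(x) for x in ((proj(d,P)+.5-[u,v])*4-.5))
    for k in (81,181):  # nominal block ends
        q=np.array([f(C+k*zp+sx*21*xp+sy*11*Y) for sx,sy in((1,1),(1,-1),(-1,-1),(-1,1))],np.int32);cv2.polylines(im,[q],True,(0,255,255),1)
    cv2.circle(im,f(C),3,(255,0,0),-1)
    out.append(im)
cv2.imwrite('pics/v6.png',np.hstack(out)[:,:,::-1])
E
```

```text
top 2 [ 448  331   33   64 1022]
[[455, 331], [465, 332], [480, 368], [476, 390], [472, 394], [468, 394], [449, 353], [448, 347]]
side 0 [     0      0    640    480 301082]
```

View pics/v6.png

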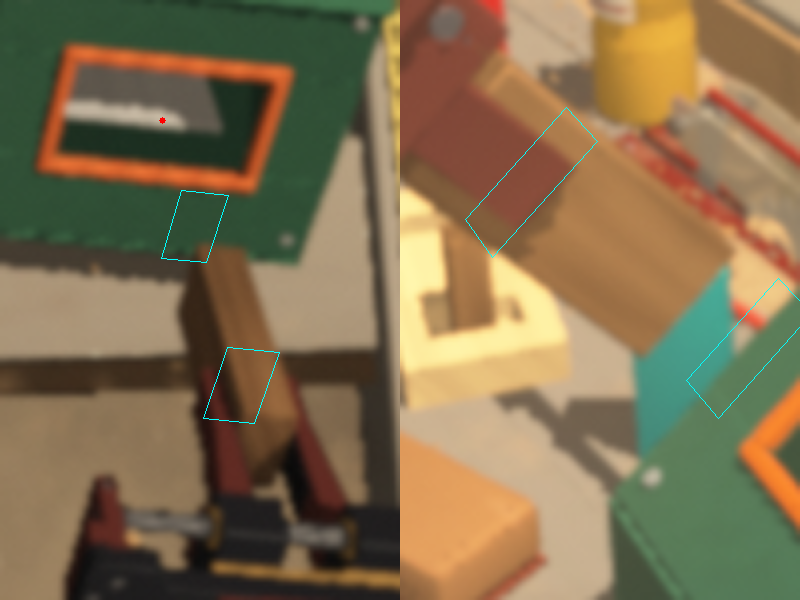

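The top crop shows the block's lower end edge at (200,248)–(247,250). In the side crop its lower corners are (733,262) and (645,355), offset from the nominal cyan outline. I'll triangulate that corner to get the real offset.

```bash
cat > tip.py <<'E'
from meas import *
C=np.array([483.3,-198.6,150]);p=np.radians(-7.1);c,s_=np.cos(np.radians(40)),np.sin(np.radians(40))
zp=np.array([-np.cos(p)*s_,-np.sin(p)*s_,c]);xp=np.array([np.cos(p)*c,np.sin(p)*c,s_]);Y=np.array([-np.sin(p),np.cos(p),0])
pf=lambda P:np.array([(P-C)@xp,(P-C)@Y,(P-C)@zp])
E
python3 - <<'E'
from tip import *
t=load('t6');s=load('s6')
P,r=tri(ray(t,466.6,332.4),ray(s,308.3,280.4));print('corner',P,r,'port',pf(P),'end centre',pf(P)-[21,-11,0])
# side -xp,-Y corner: intersect with plane Y= P's Y
o,d=ray(s,225+245/4,215+355/4);k=((P-o)@Y)/(d@Y);print('lower corner',pf(o+k*d))
# top view +Y corners
o,d=ray(t,405+200/4,270+248/4);k=((P-o)@xp)/(d@xp);print('+x+Y',pf(o+k*d))
o,d=ray(t,405+180/4,270+312/4);k=((P+22*Y-o)@Y)/(d@Y);print('-x+Y',pf(o+k*d))
# upper end: top view far end of +xp face
for q in((267,480),(292,428)):
  o,d=ray(t,405+q[0]/4,270+q[1]/4);k=((P-o)@xp)/(d@xp);print('upper',pf(o+k*d))
o,d=ray(s,225+90/4,215+55/4);k=((P-o)@Y)/(d@Y);print('upper side',pf(o+k*d))
E
```

```text
corner [ 421.3 -203.2  252. ] [np.float64(0.48905968373498676), np.float64(0.4890596837345384)] port [ 18.9 -12.2 117.3] end centre [ -2.1  -1.2 117.3]
lower corner [-18.2 -12.2 118.8]
+x+Y [ 18.9   8.7 118.6]
-x+Y [-17.5   9.8 121.3]
upper [ 18.9   9.1 249.5]
upper [ 18.9  -7.4 221.4]
upper side [ 21.  -12.2 224.2]
```

Only the reading along the tool axis is off: the lower end is 118 mm out from the rim, laterally centred within 1.5 mm. I'm advancing along the port axis.

servo_tool --pt "0 0.15 0 0.4 -0.1 -0.4 -1" --pt "1.28 -0.01 -1.53 0.4 -0.1 -0.4 -1" --pt "2.55 -0.17 -3.06 0.4 -0.1 -0.4 -1" --pt "3.83 -0.33 -4.6 0.4 -0.1 -0.4 -1" --pt "5.1 -0.49 -6.13 0.4 -0.1 -0.4 -1" --pt "6.38 -0.64 -7.66 0.4 -0.1 -0.4 -1" --pt "6.38 -0.64 -7.66 0.4 -0.1 -0.4 -1" --pt "6.38 -0.64 -7.66 0.4 -0.1 -0.4 -1"

```text
t: 10.97
ee_pos: [451.6, -191.5, 188.1]
orientation: [2.911, -0.186, 1.058]
ft_force: [0.6, 0.3, 0.2]
width: 21.8
grasp_force: 30.0
```

```bash
python3 goal.py; python3 - <<'E'
from tip import *
t=snap('top','t7');s=snap('side','s7')
# expected corners of block lower end (z=18) and measured silhouettes by brown mask
for nm,d in(('top',t),('side',s)):
    a=d['image'];b=load(nm+'0')['image'];hsv=cv2.cvtColor(a,cv2.COLOR_RGB2HSV);df=cv2.absdiff(a,b).max(2)
    m=((df>18)&(hsv[...,0]>=6)&(hsv[...,0]<=24)&(hsv[...,1]>60)).astype(np.uint8);m=cv2.morphologyEx(m,cv2.MORPH_OPEN,np.ones((3,3)))
    n,l,st,c=cv2.connectedComponentsWithStats(m);q=proj(d,C+50*zp).astype(int);i=l[q[1],q[0]];print(nm,i,q,st[i])
    for sx,sy in((1,1),(1,-1),(-1,-1),(-1,1)):print((sx,sy),proj(d,C+18*zp+sx*21*xp+sy*11*Y).round(1),end=' ')
    if i:
        cs,_=cv2.findContours((l==i).astype(np.uint8),0,cv2.CHAIN_APPROX_NONE);print(cv2.approxPolyDP(cv2.convexHull(max(cs,key=len)),1,True)[:,0].tolist())
E
```

```text
t 10.9667 ee [ 451.58 -191.51  188.11] q [-0.66  0.06  2.39  1.38  0.34 -0.22] F [0.56 0.28 0.2 ] w 21.759544869567573
turn [-0.26 -0.02  0.14] port xyz of ee -0.28351606133469376 3.112841459004808 49.98821508252684
top 2 [450 315] [421 296  46  55 898]
(1, 1) [443.9 296.5] (1, -1) [454.9 297.5] (-1, -1) [450. 314.] (-1, 1) [439.2 312.9] [[422, 308], [443, 296], [453, 299], [466, 330], [463, 350], [460, 350], [453, 346], [421, 314]]
side 46 [326 312] [ 240  263  116   86 3501]
(1, 1) [347.7 307.1] (1, -1) [356.4 316. ] (-1, -1) [334.2 340.6] (-1, 1) [326.1 331. ] [[240, 297], [301, 263], [355, 313], [355, 315], [331, 346], [325, 348], [271, 325], [249, 312], [242, 303]]
```

servo_tool --pt "0.64 -0.12 -0.77 -0.2 0 0.1 -1" --pt "1.28 -0.25 -1.53 -0.2 0 0.1 -1" --pt "1.91 -0.34 -2.3 -0.2 0 0.1 -1" --pt "2.55 -0.42 -3.06 -0.2 0 0.1 -1" --pt "3.19 -0.5 -3.83 -0.2 0 0.1 -1" --pt "3.83 -0.58 -4.6 -0.2 0 0.1 -1" --pt "3.83 -0.58 -4.6 -0.2 0 0.1 -1"

```text
t: 11.65
ee_pos: [490.5, -198.5, 143.3]
orientation: [2.904, -0.184, 1.062]
ft_force: [-0.3, 0.4, -1.0]
width: 21.1
grasp_force: 30.0
```

```bash
python3 goal.py
```

```text
t 11.65 ee [ 490.45 -198.54  143.32] q [-0.6   0.24  2.35  1.87  0.31 -0.69] F [-0.29  0.43 -1.04] w 21.142355393490693
turn [0.04 0.15 0.16] port xyz of ee 1.1393057020028088 0.9434086035243423 -9.670570976533789
```

servo_tool --pt "0.6 -0.07 -0.8 0 0.1 0.1 -1" --pt "1.2 -0.15 -1.55 0 0.1 0.1 -1" --pt "1.8 -0.22 -2.25 0 0.1 0.1 -1" --pt "2.4 -0.3 -3 0 0.1 0.1 -1" --pt "2.8 -0.35 -3.5 0 0.1 0.1 -1" --pt "2.8 -0.35 -3.5 0 0.1 0.1 -1" --pt "2.8 -0.35 -3.5 0 0.1 0.1 -1"

```text
t: 12.23
ee_pos: [517.8, -201.8, 108.7]
orientation: [2.907, -0.182, 1.059]
ft_force: [0.2, 0.1, -0.2]
width: 21.8
grasp_force: 30.0
```

```bash
python3 goal.py
```

```text
t 12.2333 ee [ 517.78 -201.75  108.67] q [-0.56  0.36  2.32  2.15  0.33 -0.95] F [ 0.15  0.08 -0.16] w 21.760428954968358
turn [0.01 0.03 0.06] port xyz of ee -0.06304878061087664 1.133204911998762 -53.903769000182066
```

servo_tool --pt "0.26 -0.03 -0.31 0 0 0 -1" --pt "0.51 -0.06 -0.61 0 0 0 -1" --pt "0.77 -0.1 -0.92 0 0 0 -1" --pt "0.77 -0.1 -0.92 0 0 0 -1"

```text
t: 12.57
ee_pos: [525.9, -202.7, 98.2]
orientation: [2.907, -0.182, 1.057]
ft_force: [-0.2, -0.3, -1.3]
width: 21.5
grasp_force: 30.0
```

servo_tool --pt "0.06 -0.01 -0.08 0 0 0 -1" --pt "0.13 -0.02 -0.15 0 0 0 -1" --pt "0.13 -0.02 -0.15 0 0 0 -1"

```text
t: 12.82
ee_pos: [526.8, -202.8, 96.7]
orientation: [2.908, -0.182, 1.057]
ft_force: [0.6, -0.4, -1.1]
width: 21.9
grasp_force: 30.0
```

servo_tool --pt "0.06 -0.01 -0.08 0 0 0 -1" --pt "0.06 -0.01 -0.08 0 0 0 -1"

```text
t: 12.98
ee_pos: [527.4, -202.9, 96.0]
orientation: [2.907, -0.182, 1.057]
ft_force: [-0.1, 0.5, -0.1]
width: 22.2
grasp_force: 30.0
```

servo_tool --pt "0.06 -0.01 -0.08 0 0 0 -1" --pt "0.06 -0.01 -0.08 0 0 0 -1"

```text
t: 13.15
ee_pos: [528.0, -203.0, 95.2]
orientation: [2.907, -0.182, 1.057]
ft_force: [0.3, 0.1, 0.1]
width: 21.9
grasp_force: 30.0
```

servo_tool --pt "0.06 -0.01 -0.08 0 0 0 -1" --pt "0.06 -0.01 -0.08 0 0 0 -1"

```text
t: 13.32
ee_pos: [528.6, -203.1, 94.4]
orientation: [2.907, -0.182, 1.057]
ft_force: [-1.0, 0.4, 1.4]
width: 21.8
grasp_force: 30.0
```

servo_tool --pt "0 0 0 0 0 0 -1" --pt "0 0 0 0 0 0 -1"

```text
t: 13.48
ee_pos: [528.6, -203.1, 94.5]
orientation: [2.907, -0.182, 1.057]
ft_force: [-1.0, 0.2, 0.0]
width: 21.8
grasp_force: 30.0
```

```bash
python3 goal.py
```

```text
t 13.4833 ee [ 528.61 -203.1    94.51] q [-0.55  0.4   2.3   2.24  0.34 -1.03] F [-1.03  0.23  0.05] w 21.76310863773183
turn [-0.01 -0.03  0.07] port xyz of ee -0.7991008225915641 1.1321474279162191 -71.77295448265438
```

servo_tool --pt "0.06 -0.01 -0.08 0 0 0 -1" --pt "0.06 -0.01 -0.08 0 0 0 -1"

```text
t: 13.65
ee_pos: [529.2, -203.1, 93.7]
orientation: [2.907, -0.182, 1.057]
ft_force: [-2.7, 1.0, 2.6]
width: 21.6
grasp_force: 30.0
```

servo_tool --pt "0 0 0 0 0 0 -1"

```text
t: 13.73
ee_pos: [529.2, -203.2, 93.7]
orientation: [2.907, -0.182, 1.057]
ft_force: [-1.9, 0.8, 2.4]
width: 21.9
grasp_force: 30.0
```

Contact: about 3.4 N along the port axis, roughly 1 mm of compression at ~104 mm depth. Releasing with a small opening.

servo_tool --pt "0 0 0 0 0 0 -0.4" --pt "0 0 0 0 0 0 -0.3" --pt "0 0 0 0 0 0 -0.2" --pt "0 0 0 0 0 0 -0.1" --pt "0 0 0 0 0 0 -0.1" --pt "0 0 0 0 0 0 -0.1" --pt "0 0 0 0 0 0 -0.1" --pt "0 0 0 0 0 0 -0.1" --pt "0 0 0 0 0 0 -0.1"

```text
t: 14.48
ee_pos: [529.2, -203.2, 93.7]
orientation: [2.907, -0.182, 1.057]
ft_force: [-0.4, 0.3, 0.0]
width: 39.6
grasp_force: 0.0
```

```bash
python3 goal.py
```

```text
t 14.4833 ee [ 529.21 -203.24   93.67] q [-0.55  0.41  2.3   2.24  0.34 -1.03] F [-0.36  0.33  0.01] w 39.63900999909647
turn [-0.01 -0.04  0.07] port xyz of ee -0.867175676100705 1.0677122273473603 -72.80159901884026
```

servo_tool --pt "-0.32 0.04 0.38 0 0 0 -0.1" --pt "-0.96 0.12 1.15 0 0 0 -0.1" --pt "-1.6 0.2 1.92 0 0 0 -0.1" --pt "-2.55 0.32 3.06 0 0 0 -0.1" --pt "-3.51 0.44 4.21 0 0 0 -0.1" --pt "-4.47 0.56 5.36 0 0 0 -0.1" --pt "-5.42 0.68 6.51 0 0 0 -0.1" --pt "-6.38 0.79 7.66 0 0 0 -0.1" --pt "-7.34 0.91 8.81 0 0 0 -0.1" --pt "-8.29 1.03 9.96 0 0 0 -0.1" --pt "-9.25 1.15 11.1 0 0 0 -0.1" --pt "-10.2 1.27 12.26 0 0 0 -0.1" --pt "-11.5 1.43 13.8 0 0 0 -0.1" --pt "-12.76 1.59 15.3 0 0 0 -0.1" --pt "-12.76 1.59 15.3 0 0 0 -0.1" --pt "-12.76 1.59 15.3 0 0 0 -0.1"

```text
t: 15.82
ee_pos: [401.6, -187.9, 247.7]
orientation: [2.904, -0.182, 1.06]
ft_force: [0.1, 0.9, 0.7]
width: 39.1
grasp_force: 0.0
```

```bash
python3 goal.py; python3 - <<'E'
from tip import *
t=snap('top','t8');s=snap('side','s8')
for nm,d in(('top',t),('side',s)):
    a=d['image'];b=load(nm+'0')['image'];hsv=cv2.cvtColor(a,cv2.COLOR_RGB2HSV)
    poly=np.array([proj(d,C-4*zp+sx*32*xp+sy*50*Y) for sx,sy in((1,1),(1,-1),(-1,-1),(-1,1))]).round().astype(np.int32)
    k=np.zeros(a.shape[:2],np.uint8);cv2.fillPoly(k,[poly],1);k=cv2.erode(k,np.ones((3,3)))
    m=k.astype(bool)&(cv2.absdiff(a,b).max(2)>15)
    br=m&(hsv[...,0]>=6)&(hsv[...,0]<=24)&(hsv[...,1]>60)
    ys,xs=np.nonzero(br);print(nm,'changed',m.sum(),'brown',br.sum(),'of',k.sum(),'cent',xs.mean() if len(xs) else 0,ys.mean() if len(ys) else 0)
    print({z:[proj(d,C-z*zp+sx*21*xp-5*xp+sy*11*Y).round(0).tolist() for sx,sy in((1,1),(1,-1),(-1,-1),(-1,1))] for z in(4,)}, xs.min(),xs.max(),ys.min(),ys.max())
E
```

```text
t 15.8167 ee [ 401.6  -187.87  247.65] q [-0.77 -0.17  2.4   0.92  0.5   0.19] F [0.08 0.91 0.66] w 39.06142149870907
turn [0.13 0.09 0.13] port xyz of ee -0.3572320718833605 0.5509800687219341 127.77282441217365
top changed 443 brown 371 of 1139 cent 441.44474393531 296.5633423180593
{4: [[441.0, 292.0], [452.0, 293.0], [447.0, 309.0], [437.0, 308.0]]} 432 451 286 309
side changed 1269 brown 1184 of 2539 cent 355.8184121621622 339.80405405405406
{4: [[354.0, 317.0], [363.0, 326.0], [341.0, 350.0], [333.0, 341.0]]} 333 381 318 360
```

The camera check shows the block inside the port at the expected spot, with its top end about 4 mm below the rim. Now the selector: the dots lie at 33.9°, 6.5°, −22° and −49° around (588.4, −211.5), and the red pointer is at about 30°, so it stands in the first position. I need −57° (clockwise).

```bash
cat > sel.py <<'E'
import sys
from h import *
from scipy.spatial.transform import Rotation as R
np.set_printoptions(precision=2,suppress=True)
o=ctrl.get_obs();A=R.from_rotvec(o['orientation']);a=np.radians(float(sys.argv[1]))
Y=np.array([np.cos(a),np.sin(a),0]);Z=np.array([0,0,-1.]);T=R.from_matrix(np.c_[np.cross(Y,Z),Y,Z])
print('t',o['t'],'ee',o['ee_pos'],'q',o['qpos'],'w',o['width'],'F',o['ft_force'],'turn',(T*A.inv()).as_rotvec(degrees=True),'shift',(np.array([589.5,-211.8,197])-o['ee_pos'])/10)
y=A.as_matrix()[:,1];print('y angle',np.degrees(np.arctan2(y[1],y[0])))
E
python3 sel.py -56.1
```

```text
t 15.9167 ee [ 401.7  -187.33  246.32] q [-0.77 -0.17  2.4   0.92  0.5   0.19] w 39.10517085447599 F [0.12 1.28 0.09] turn [-9.43 39.7  39.38] shift [18.78 -2.45 -4.93]
y angle -97.18591038651536
```

servo_tool --pt "-0.5 0 2.5 0 0 0 0.1" --pt "-0.5 0 5 0 0 0 0.1" --pt "0 0 7.5 -1 4 4 0.1" --pt "1 0 9 -2 8 8 0.1" --pt "2 0 10 -3 12 12 0.1" --pt "4 -0.5 10 -4 16 16 0.1" --pt "6 -1 10 -5 21 21 0.1" --pt "8 -1 10 -6 25 25 0.1" --pt "10 -1.5 10 -7 29 29 0.1" --pt "12 -1.5 10 -8 33 33 0.1" --pt "14 -2 10 -9 37 37 0.1" --pt "16 -2.2 10 -9.4 39.7 39.4 0.1" --pt "18.8 -2.4 10 -9.4 39.7 39.4 0.1" --pt "18.8 -2.4 10 -9.4 39.7 39.4 0.1" --pt "18.8 -2.4 10 -9.4 39.7 39.4 0.1" --pt "18.8 -2.4 10 -9.4 39.7 39.4 0.1" --pt "18.8 -2.4 10 -9.4 39.7 39.4 0.1"

```text
t: 17.33
ee_pos: [588.7, -210.9, 345.9]
orientation: [-3.003, -0.916, 0.002]
ft_force: [0.5, 0.2, 0.1]
width: 48.1
grasp_force: 0.0
```

```bash
python3 sel.py -56.1; python3 - <<'E'
from tip import *
t=snap('top','t9');s=snap('side','s9')
# unobstructed block check is by t8; find fingertips in side: dark red mask lowest
hsv=cv2.cvtColor(s['image'],cv2.COLOR_RGB2HSV);df=cv2.absdiff(s['image'],load('s8')['image']).max(2)
h=hsv[...,0];m=((df>15)&((h<=8)|(h>=172))&(hsv[...,1]>80)&(hsv[...,2]<160)).astype(np.uint8);m=cv2.morphologyEx(m,cv2.MORPH_OPEN,np.ones((2,2)))
n,l,st,c=cv2.connectedComponentsWithStats(m)
for i in range(1,n):
    if st[i,4]>40:
        ys,xs=np.nonzero(l==i);b=ys>=ys.max()-1;print(st[i],'lowest',xs[b].mean(),ys.max())
# column of lowest per cols
X=ctrl.get_obs()['ee_pos']
yy=np.array([np.cos(np.radians(-56.1)),np.sin(np.radians(-56.1)),0])
for b in(0,20,35,50):
  for off in(-26,26):print(b,off,proj(s,X+[0,0,b]+off*yy).round(1),end=' ')
E
```

```text
t 17.3333 ee [ 588.74 -210.93  345.85] q [-0.36  0.29  1.46  0.    1.39  0.61] w 48.146322131561334 F [0.55 0.23 0.07] turn [-0.1  -0.1  -0.03] shift [  0.08  -0.09 -14.89]
y angle -56.06593198030063
[   0    0  123  170 5097] lowest 44.86363636363637 169
[ 394    0   63   44 2075] lowest 429.26153846153846 43
[101  37  12  25 124] lowest 109.5 61
[352  48  27  31 472] lowest 360.77777777777777 78
[502  55  14   9  88] lowest 509.05882352941177 63
[499  64  11  19 156] lowest 502.0 82
[389  74  23  72 593] lowest 401.5 145
[450  83  27  68 564] lowest 451.5 150
[118  92  26  68 398] lowest 141.0 159
[ 73 170  17   5  44] lowest 77.22222222222223 174
[234 228   6  27  94] lowest 237.83333333333334 254
0 -26 [404.4 170.7] 0 26 [446.7 175.9] 20 -26 [405.3 155.3] 20 26 [448.1 160.1] 35 -26 [405.9 143.4] 35 26 [449.2 148. ] 50 -26 [406.6 131.3] 50 26 [450.4 135.7]
```

The finger tips in the side view lie at (401,145) and (451,150), so they sit 33 mm behind the reported TCP. Descending so the tips reach z≈230 around the bar, then closing gently.

servo_tool --pt "0.1 -0.1 -2.5 0 0 0 0.1" --pt "0.1 -0.1 -5 0 0 0 0.1" --pt "0.1 -0.1 -7.5 0 0 0 0" --pt "0.1 -0.1 -10 0 0 0 0" --pt "0.1 -0.1 -11.5 0 0 0 0" --pt "0.1 -0.1 -12.5 0 0 0 0" --pt "0.1 -0.1 -13.5 0 0 0 0" --pt "0.1 -0.1 -14.2 0 0 0 0" --pt "0.1 -0.1 -14.9 0 0 0 0" --pt "0.1 -0.1 -14.9 0 0 0 0" --pt "0.1 -0.1 -14.9 0 0 0 0"

```text
t: 18.35
ee_pos: [590.8, -212.4, 198.0]
orientation: [-3.004, -0.916, -0.0]
ft_force: [-0.3, -0.1, 0.3]
width: 43.9
grasp_force: 0.0
```

servo_tool --pt "0 0 0 0 0 0 -0.2" --pt "0 0 0 0 0 0 -0.4" --pt "0 0 0 0 0 0 -0.6" --pt "0 0 0 0 0 0 -0.7" --pt "0 0 0 0 0 0 -0.8" --pt "0 0 0 0 0 0 -1" --pt "0 0 0 0 0 0 -1" --pt "0 0 0 0 0 0 -1"

```text
t: 19.02
ee_pos: [589.8, -211.4, 197.9]
orientation: [-3.002, -0.916, 0.002]
ft_force: [-3.6, 4.2, 3.9]
width: 11.7
grasp_force: 30.0
```

```bash
python3 sel.py -56.1
```

```text
t 19.0167 ee [ 589.82 -211.37  197.91] q [-0.36  0.42  1.62  0.    1.11  0.61] w 11.656440180773233 F [-3.6   4.21  3.88] turn [-0.13 -0.12 -0.03] shift [-0.03 -0.04 -0.09]
y angle -56.06835046322974
```

servo_tool --pt "-0.05 0.05 0 0 0 -5 -1" --pt "-0.05 0.05 0 0 0 -10 -1" --pt "-0.05 0.05 0 0 0 -15 -1" --pt "-0.05 0.05 0 0 0 -20 -1" --pt "-0.05 0.05 0 0 0 -25 -1" --pt "-0.05 0.05 0 0 0 -30 -1" --pt "-0.05 0.05 0 0 0 -35 -1" --pt "-0.05 0.05 0 0 0 -40 -1" --pt "-0.05 0.05 0 0 0 -45 -1" --pt "-0.05 0.05 0 0 0 -50 -1" --pt "-0.05 0.05 0 0 0 -53 -1" --pt "-0.05 0.05 0 0 0 -55.5 -1" --pt "-0.05 0.05 0 0 0 -55.5 -1" --pt "-0.05 0.05 0 0 0 -55.5 -1"

```text
t: 20.18
ee_pos: [589.9, -211.9, 197.9]
orientation: [-3.086, 0.586, 0.0]
ft_force: [-2.4, -0.3, 3.1]
width: 12.0
grasp_force: 30.0
```

```bash
python3 sel.py -112; python3 -c "
from h import *
o=ctrl.get_obs();print(o['moment'],o['grasp_force'])"
```

```text
t 20.1833 ee [ 589.92 -211.94  197.94] q [-0.36  0.42  1.62  0.    1.11  1.58] w 12.013361707260747 F [-2.38 -0.3   3.05] turn [-0.03  0.   -0.5 ] shift [-0.04  0.01 -0.09]
y angle -111.50482211706174
[-0.06431243  0.60176121 -0.04042872] 29.992679357528687
```

Turned without slip. Now open, lift clear straight up, and check.

servo_tool --pt "0 0 0 0 0 0 -0.5" --pt "0 0 0 0 0 0 -0.3" --pt "0 0 0 0 0 0 -0.1" --pt "0 0 0 0 0 0 0" --pt "0 0 0 0 0 0 0" --pt "0 0 1 0 0 0 0" --pt "0 0 3 0 0 0 0" --pt "0 0 6 0 0 0 0" --pt "0 0 9 0 0 0 0" --pt "0 0 12 0 0 0 0" --pt "-3 3 14 0 0 0 0" --pt "-6 7 14 0 0 0 0" --pt "-9 11 14 0 0 0 0" --pt "-12 15 14 0 0 0 0" --pt "-15 19 14 0 0 0 0" --pt "-18 23 14 0 0 0 0" --pt "-18 27 14 0 0 0 0" --pt "-18 31 14 0 0 0 0" --pt "-18 35 14 0 0 0 0" --pt "-18 35 14 0 0 0 0"

```text
t: 21.85
ee_pos: [409.3, 140.4, 339.0]
orientation: [-3.084, 0.587, -0.003]
ft_force: [0.6, -0.4, -1.0]
width: 43.8
grasp_force: 0.0
```

```bash
python3 sel.py -112; python3 - <<'E'
from tip import *
t=snap('top','t10');s=snap('side','s10')
hsv=cv2.cvtColor(t['image'],cv2.COLOR_RGB2HSV);k=np.zeros(hsv.shape[:2],np.uint8);k[220:260,435:480]=1
r=cv2.inRange(hsv,(0,90,120),(8,255,255))|cv2.inRange(hsv,(172,90,120),(180,255,255));n,l,st,c=cv2.connectedComponentsWithStats(r*k)
for i in range(1,n):
    P=onz(t,*c[i],247);e=P[:2]-[588.9,-211.6];print('red',st[i,4],c[i],P,np.degrees(np.arctan2(e[1],e[0])))
for nm,d in(('top',t),('side',s)):
    a=d['image'];b=load(nm+'0')['image'];hsv=cv2.cvtColor(a,cv2.COLOR_RGB2HSV)
    poly=np.array([proj(d,C-4*zp+sx*32*xp+sy*50*Y) for sx,sy in((1,1),(1,-1),(-1,-1),(-1,1))]).round().astype(np.int32)
    k=np.zeros(a.shape[:2],np.uint8);cv2.fillPoly(k,[poly],1);k=cv2.erode(k,np.ones((3,3)))
    br=(k>0)&(hsv[...,0]>=6)&(hsv[...,0]<=24)&(hsv[...,1]>60)&(cv2.absdiff(a,b).max(2)>15);ys,xs=np.nonzero(br);print(nm,br.sum(),xs.min(),xs.max(),ys.min(),ys.max())
    # orange rim intact, unoccluded?
    ring=cv2.inRange(hsv,(4,170,140),(16,255,255));h0=cv2.inRange(cv2.cvtColor(b,cv2.COLOR_RGB2HSV),(4,170,140),(16,255,255))
    kk=cv2.dilate(k,np.ones((17,17)));print('orange',((ring>0)&(kk>0)).sum(),((h0>0)&(kk>0)).sum())
E
```

```text
t 21.85 ee [409.25 140.36 339.01] q [ 0.3  -0.04  1.85  0.    1.32  2.25] w 43.79884030623164 F [ 0.57 -0.42 -0.99] turn [-0.1   0.14 -0.43] shift [ 18.02 -35.22 -14.2 ]
y angle -111.56577563096815
red 28 [465.  235.2] [ 599.1 -216.   247. ] -23.199875303028666
top 370 431 451 286 309
orange 615 623
side 1171 333 379 318 361
orange 1390 1371
```

```bash
python3 -c "
from workcell import ctrl
print(ctrl.close_job())"
```

```text
the job is handed in; nothing more can be done
None
```

The job is handed in at about 22 s: the tall block lies inside on its bed after a roughly 3 N set-down on the foot, and the selector points at its third dot. The first grasp closed on air, and the block ended up gripped deeper than planned; I saw no sign of contact with the rim or front plate.

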